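Make up the staining kit and the specimen kit

ROBOT

A 7-joint arm with a two-finger parallel gripper is mounted at the origin on a cart in front of the work surface, level with it; the furniture and walls round the work are solid. World frame = base frame: x ahead of the robot, y to its left, z up, the work surface at z = 0. Lengths are in m, angles in rad, forces in N, time in s.
With the tool pointing down it reaches from about 0.4 to 0.85 m from the base axis. Payload 10.4 kg.
Tool frame: the origin (TCP) lies at the very end of the fingers, on their centre line; the grasp point (between the pads) lies 19 mm behind it (r.pinch_z is the distance from the TCP to the grasp point, in m); z points along the fingers, y is the line along which they close (so a half turn about z gives the same grasp; the last joint's range is limited). The gripper opens to 87 mm and grips with 3 to 60 N. Pads are 19 mm wide; open, the fingers measure 117 mm over their backs; the gripper's body (75 mm by 190 mm) begins 51 mm behind the grasp point.
Start: joints at [-1.244, 0.332, -0.065, 1.46, 0.022, 1.35, -0.088], TCP at [0.214, 0.587, 0.223] pointing down, gripper open.
Joint ranges: [-2.6, 2.6], [-0.5, 2.12], [-1.47, 1.34], [0.16, 2.42], [-1.27, 4.41], [0.06, 2.06], [-2.6, 2.6]. Speed limits (rad/s): [2.22, 2.22, 2.79, 2.79, 3.14, 3.14, 3.14].

INTERFACE

Orientations are given as a unit quaternion [x, y, z, w].
In Python, from bench import r, camera gives the robot as it stands. The module is installed in compiled form; this text tells all that it offers.
- The arm moves only by the shell command python3 -m pendant 'ROWS' [FORCE]. ROWS is JSON, a list of rows, each an object with "dp": the shift along the tool's x, y, z as a fraction of full scale, a list of three; "rotation": the turn, a rotation vector about the tool's x, y, z as a fraction of full scale, a list of three; "jaw": the opening, from 0 (shut) to 1 (fully open). A call has 1 to 8 rows; each row is the pose to reach, as a shift and turn from the pose commanded when the call began, along the tool's axes at that moment, turning the shorter way round; what a row does not reach only later rows make up. Full scale, the value 1, is 0.15 m for a shift and 2 pi rad for a turn. A row lasts 1/8 s, in which the tool goes at most 62.5 mm and 10.7 degrees, less where a joint would pass 70% of its speed; a pose out of reach is approached as far as the arm can. A call with a number of a shift or a turn outside -1 to 1 is refused whole. A call with a gripper value outside its range is refused whole. The fingers move at their own pace and stop on an object; FORCE is the grip in N (left out, the last holds). Time passes only in rows, so rows that repeat a pose let the fingers close. It gives the time, the measured TCP pose, the force, the opening and the grip force at its end, in the units of the state.
- r.read_state(): the state, without advancing time (a new reading comes with each control period).
- camera(name): name is "scene" or "top" or "wrist"; returns a dict with "image" (480x640x3 uint8, red, green, blue), "z_map" (480x640 float32, m along the optical axis (not along the pixel's ray), 0 where there is no reading), "mtx" (3x3 intrinsics, pixels), "T" (4x4, takes a point from camera to world coordinates). Camera axes: x right, y down, z forward; pixel columns grow to the right and rows downward; lengths in m; the calibration is good to about 2 mm. A picture is of the moment at which its call begins.
- r.close_job(): hands the job in; it is judged then, once.
The state is a dict: "time": time; "joint_positions": joint angles; "joint_vel": joint speeds; "joint_torque": joint torques, N m; "ee_pos": TCP position; "eef_rot": TCP orientation; "ft_force": force on the tool from outside, world axes, zero at the start; "torque": the same for the moment, N m; "width": finger opening in m; "grip_force": force on a finger pad.
Only numpy, scipy, OpenCV 4.12 (cv2) and the standard library are available. Lean on these libraries where they do the work, as an engineer would, in place of code of your own. Each camera call takes 0.05 s, during which the arm holds its last target. There are 200 camera calls.

TASK

Make up the two student kits from the stock on the table: the staining kit on the broad three-pocket tray gets the stain jar, the timer and one dropper bottle, and the specimen kit on the narrow two-pocket tray gets the petri dish and the other dropper bottle. Set each thing upright or flat, fully down in the pocket that is shaped for it, without dropping it, and leave the clear cup and the small cover-glass box where they are.

Things in the scene. Friction and masses are not known exactly. Their poses are not given: they have to be found in the camera images.
- jar: Stain jar: the one squat cylinder with a screw cap, 51 mm diameter, 80 mm high, about 120 g; the cap does not come off. Origin: centre of its underside, z up.
- timer: Bath timer: flat pale box with a display and three keys, 58 mm (its x) by 66 mm (its y), 16 mm high, keys to 19 mm; about 62 g. Lies flat; grip it across the 58 mm. Origin: centre of its underside, z up.
- dish: Petri dish with fixed lid: clear flat disc, 60 mm diameter, 14 mm high, about 20 g. Grip it across its diameter. Origin: centre of its underside, z up.
- dropper_a: Dropper bottle with a black cap, 28 mm diameter up to 50 mm height, then a 20 mm cap narrowing to the top at 84 mm; about 42 g. Cap cannot come off. Same size as the other dropper bottle, and either may serve either kit. Origin: centre of its underside, z up.
- dropper_b: Dropper bottle with a white cap, 28 mm diameter up to 50 mm height, then a 20 mm cap narrowing to the top at 84 mm; about 42 g. Cap cannot come off. Same size as the other dropper bottle, and either may serve either kit. Origin: centre of its underside, z up.
- broad_tray: Fixed broad white tray, 200 (x) by 205 (y) by 9 mm, turned up to 0.2 rad. Pockets, grey floors 5 mm above the table, 4 mm deep: round 67 mm at x=+50, y=+48 mm for the jar; round 44 mm at x=+50, y=-55 mm for a dropper bottle; rectangular 74 (x) by 82 (y) mm at x=-47, y=0 for the timer. Origin: centre of underside; x away from the robot, y left. May lie either side of the other tray.
- narrow_tray: Fixed narrow white tray, 105 (x) by 215 (y) by 9 mm, turned up to 0.2 rad. Pockets, grey floors 5 mm above the table, 4 mm deep: round 77 mm at x=0, y=+50 mm for the petri dish; round 44 mm at x=0, y=-60 mm for a dropper bottle. Origin: centre of underside; x away from the robot, y left. May lie either side of the other tray.
- clear_cup: Bystander: clear ribbed plastic cup, 69 mm across, 100 mm high, standing loose between the stock and the trays, near the microscope. Not part of a kit, stays where it is. Origin: centre of its underside, z up.
- cover_box: Bystander: small white cover-glass box, 28 mm (its x) by 46 mm (its y), 11 mm high, lying loose among the stock. Not part of a kit, stays where it is. Origin: centre of its underside, z up.
Not all that is in view belongs to the job. What is shaped like the timer but blue or purple is not meant.

How it is judged:
By the outcome, as a careful person would: the job done as asked, in the order asked, and still so for the second after the job is handed in, with the robot touching nothing.
It also fails if it takes over 120 s, if anything falls off the work surface, if the arm or the gripper's body presses on something with over 40 N, if the wrist force passes 120 N, or if a joint passes its speed limit or range.

## Working session

There is one attempt and no reset: what is moved stays moved. The work goes in short steps, Python scripts to look and compute and a shell command to move; the robot and the scene stay as the last step left them, time stands still between calls to the robot, and variables do not carry over. Pictures are saved under pics/ and viewed, at most 14 in all, crops included, and the job is handed in when it is done.

```bash
ls; mkdir -p pics; python3 - <<'E'
from bench import r,camera
import cv2,numpy as np
for n in ("top","scene"):
    c=camera(n); cv2.imwrite(f"pics/{n}0.png",c["image"][:,:,::-1]); np.savez(f"{n}0.npz",**c); print(n,c["mtx"],c["T"].round(3))
print(r.read_state())
E
```

```text
pics
top [[445.54498893   0.         312.80190866]
 [  0.         445.54498893 242.0612053 ]
 [  0.           0.           1.        ]] [[ 0.02  -0.984  0.177  0.304]
 [-1.    -0.019  0.007  0.162]
 [-0.004 -0.177 -0.984  1.297]
 [ 0.     0.     0.     1.   ]]
scene [[523.96887569   0.         322.64390131]
 [  0.         523.96887569 235.42558601]
 [  0.           0.           1.        ]] [[-0.794 -0.269  0.545 -0.194]
 [-0.607  0.329 -0.723  1.099]
 [ 0.015 -0.905 -0.425  0.586]
 [ 0.     0.     0.     1.   ]]
{'time': 0.1, 'joint_positions': array([-1.24362074,  0.33280204, -0.06472049,  1.46087349,  0.02162407,
        1.34994764, -0.08852018]), 'joint_vel': array([-0.00129029, -0.00248482, -0.00104439, -0.00182389,  0.00112811,
        0.00164167, -0.00076399]), 'joint_torque': array([ 1.20787110e-03, -6.24543285e+01,  2.43872363e-02, -3.90719247e+01,
       -6.14981493e-02,  3.64538259e-02,  8.19685874e-05]), 'ee_pos': array([0.21405356, 0.58680682, 0.22183001]), 'eef_rot': array([ 1.73985775e-01,  9.84747940e-01, -6.62611096e-04, -7.64692385e-05]), 'ft_force': array([-0.0023471 , -1.03183579,  0.01179735]), 'torque': array([ 0.00679972, -0.00453031, -0.0467989 ]), 'grip_force': 0.0, 'width': 0.08658137509054642}
```

View pics/top0.png

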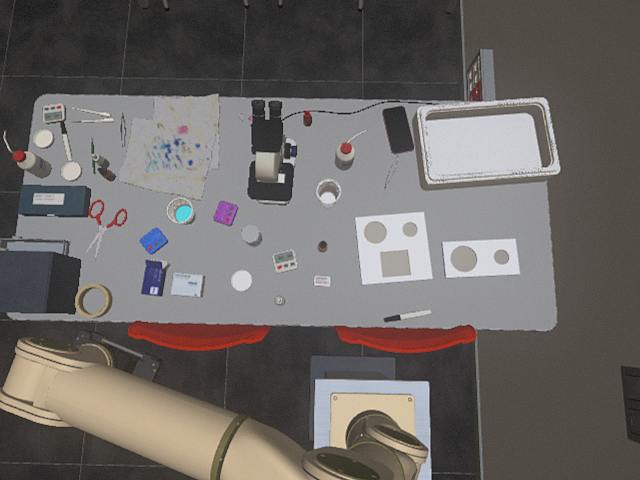

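View pics/scene0.png

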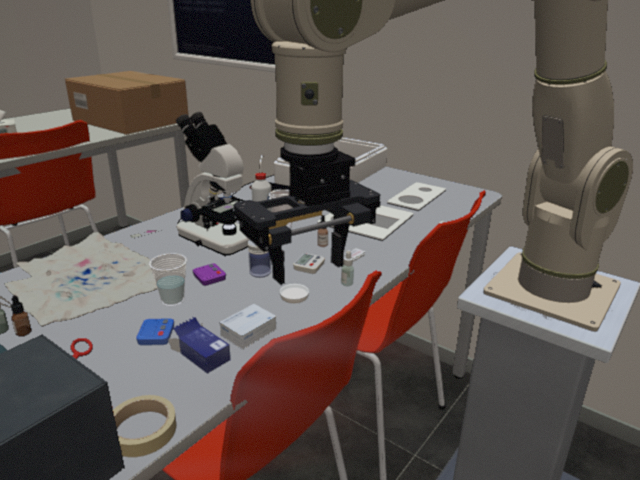

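The top view shows the stock around (230-330, 225-305) and the trays at (393,247) and (481,257).
- **Jar:** the squat cylinder at (250,234). The beaker at (180,210) is not it.
- **Timer:** the pale one at (285,260). The blue (153,240) and purple (226,213) ones are not meant, and another pale item at (53,113) is out of reach.
- **Dish:** the disc at (242,281). Other discs are at (43,138) and (70,171).
- **Droppers:** dark cap at (322,245), white cap at (280,300). Other bottles are at (100,160) and (307,118).
- **Bystanders:** cup (328,192), cover box (321,281).

Next is a close crop to check these.

```bash
python3 - <<'E'
import cv2,numpy as np
c=np.load("top0.npz"); im=c["image"][:,:,::-1]
a=cv2.resize(im[170:310,220:355],None,fx=4,fy=4,interpolation=cv2.INTER_CUBIC)
cv2.imwrite("pics/crop1.png",a)
z=c["z_map"];K=c["mtx"];T=c["T"]
v,u=np.mgrid[:480,:640]
P=np.stack([(u-K[0,2])*z/K[0,0],(v-K[1,2])*z/K[1,1],z,np.ones_like(z)],-1)@T.T
np.save("P0.npy",P[...,:3])
for n,(x,y) in dict(jar=(250,234),timer=(285,260),dish=(242,281),da=(322,245),db=(280,300),cup=(328,192),box=(321,281),t2=(53,113),table=(300,225)).items(): print(n,P[y,x,:3].round(3))
# objects above the table in stock region, heights
m=((P[...,2]>0.006)&(z>0)).astype(np.uint8); m[:180]=0;m[315:]=0;m[:,:220]=0;m[:,350:]=0
k,l,s,ce=cv2.connectedComponentsWithStats(m)
for i in range(1,k):
    if s[i,4]>25:
        q=P[l==i]; print(s[i],q[:,:3].min(0).round(3),q[:,:3].max(0).round(3))
E
```

```text
jar [0.543 0.346 0.075]
timer [0.48  0.25  0.018]
dish [0.416 0.372 0.019]
da [0.516 0.145 0.074]
db [0.362 0.257 0.075]
cup [0.687 0.129 0.017]
box [0.422 0.145 0.01 ]
t2 [0.922 0.979 0.019]
table [0.587 0.21  0.004]
[ 247  180   46   26 1038] [0.633 0.231 0.006] [0.7   0.357 0.18 ]
[315 180  26  28 531] [0.632 0.097 0.007] [0.698 0.167 0.105]
[220 201  18  25 341] [0.58  0.399 0.006] [0.654 0.45  0.025]
[241 225  21  23 341] [0.518 0.322 0.006] [0.57  0.372 0.087]
[318 241   9  12  90] [0.505 0.132 0.006] [0.529 0.156 0.087]
[272 250  25  23 441] [0.444 0.218 0.006] [0.51  0.289 0.024]
[231 270  21  22 352] [0.388 0.346 0.006] [0.449 0.405 0.021]
[314 276  16  11 154] [0.407 0.122 0.006] [0.436 0.165 0.017]
[274 296  11  10  84] [0.349 0.248 0.009] [0.375 0.276 0.085]
```

View pics/crop1.png

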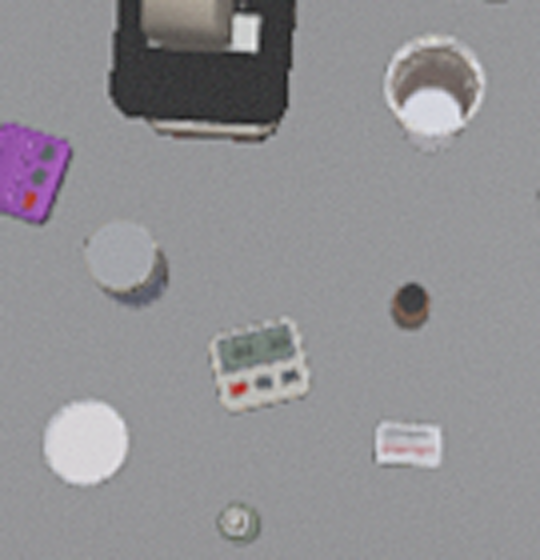

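The crop confirms the choices: jar (250,233), pale timer with display (285,261), flat disc dish (241,281), black-cap dropper (323,246), white-cap dropper (280,300). The cover box (321,281) and cup (328,193) stay. Next I measure the timer's yaw and the tray poses.

```bash
cat > h.py <<'E'
import numpy as np,cv2
from scipy.spatial.transform import Rotation as R
def onplane(c,uv,z):
    K,T=c["mtx"],c["T"]; uv=np.atleast_2d(uv).astype(float)
    d=np.c_[(uv[:,0]-K[0,2])/K[0,0],(uv[:,1]-K[1,2])/K[1,1],np.ones(len(uv))]@T[:3,:3].T
    return T[:3,3]+d*((z-T[2,3])/d[:,2])[:,None]
def go(st,p,yaw=None):
    """dp/rotation fractions to bring TCP to p with the closing line (tool y) at world angle yaw (deg), pointing down"""
    Rc=R.from_quat(st["eef_rot"]); y=Rc.as_matrix()[:,1]; cur=np.degrees(np.arctan2(y[1],y[0]))
    if yaw is None: yaw=cur
    yaw=cur+(yaw-cur+90)%180-90
    a=np.radians(yaw); Y=[np.cos(a),np.sin(a),0]; Z=[0,0,-1]; X=np.cross(Y,Z)
    Rt=R.from_matrix(np.c_[X,Y,Z])
    rot=(Rc.inv()*Rt).as_rotvec()
    return (Rc.inv().apply(np.array(p)-st["ee_pos"])/.15).round(3),(rot/(2*np.pi)).round(4),round(yaw,1)
E
python3 - <<'E'
from h import *
c=np.load("top0.npz"); P=np.load("P0.npy"); im=c["image"].astype(int)
t=P[215:230,290:310,2]; print("table z",np.median(t), np.median(P[300:310,440:500,2]))
z=P[...,2]
def rect(mask,h,name):
    v,u=np.nonzero(mask); q=onplane(c,np.c_[u,v],h)[:,:2]
    b=cv2.minAreaRect(q.astype(np.float32)*1000); print(name,len(u),np.array(b[0]).round(1),np.array(b[1]).round(1),round(b[2],1)); return q
m=np.zeros(z.shape,bool); m[248:275,270:300]=True
rect(m&(z>.0125),.016,"timer")
def circ(box,lo,h,name):
    u0,v0,u1,v1=box; m=np.zeros(z.shape,bool); m[v0:v1,u0:u1]=True; rect(m&(z>lo),h,name)
circ((238,220,265,250),.074,.08,"jar top")
circ((228,266,256,295),.012,.014,"dish")
circ((314,238,332,256),.065,.075,"da cap"); circ((270,292,290,310),.065,.075,"db cap")
# trays: white
w=(im.min(2)>200); 
for n,(u0,v0,u1,v1) in dict(broad=(350,205,436,290),narrow=(438,230,526,282)).items():
    m=np.zeros(z.shape,bool); m[v0:v1,u0:u1]=True
    print(n,np.percentile(im[v0:v1,u0:u1].min(2),[5,30,60,90]))
    th=185; W=((im.min(2)>th)&m).astype(np.uint8)
    rect(W>0,.009,n)
    k,l,s,ce=cv2.connectedComponentsWithStats(((1-W)*m).astype(np.uint8))
    for i in range(1,k):
        if 60<s[i,4]<1500 and s[i,0]>u0: rect(l==i,.007,"  pocket")
E
```

```text
table z 1.569802454692848e-07 0.000631308859426305
timer 403 [476.2 252.5] [57.5 65.1] 15.4
jar top 252 [539.2 352.4] [58.3 53.9] 87.9
dish 263 [416.8 375.6] [57.7 58. ] 1.1
da cap 24 [510.4 140.4] [26.9 42.2] 85.7
db cap 24 [360.6 262.1] [13.7 14.6] 20.5
broad [148. 153. 213. 216.]
broad 3418 [524.5 -64.1] [200.6 205.1] 5.9
  pocket 399 [570.6 -11.4] [64.8 64.1] 45.0
  pocket 176 [ 580.3 -114.5] [42.4 43.3] 27.7
  pocket 720 [478.4 -69.7] [74.4 82.9] 5.6
narrow [145. 150. 192. 215.]
narrow 1875 [ 498.9 -319. ] [105.8 214.2] 3.8
  pocket 553 [ 495.9 -268.8] [73.7 76.4] 1.1
  pocket 188 [ 503.8 -379.5] [40.8 44.8] 87.0
```

```bash
python3 -m pendant '[{"dp":[-0.83,-0.85,0],"rotation":[0,0,0.076],"jaw":1},{"dp":[-0.83,-0.85,0],"rotation":[0,0,0.076],"jaw":1},{"dp":[-0.83,-0.85,0],"rotation":[0,0,0.076],"jaw":1},{"dp":[-0.83,-0.85,0],"rotation":[0,0,0.076],"jaw":1},{"dp":[-0.83,-0.85,0],"rotation":[0,0,0.076],"jaw":1}]' 20; cat > plan.py <<'E'
# usage: plan.py x y z [yaw]  -> fractions from the present pose
import sys
from bench import r
from h import *
a=list(map(float,sys.argv[1:])); s=r.read_state()
print("now",s["time"],s["ee_pos"].round(4),"w",round(float(s["width"]),4),"grip",round(float(s["grip_force"]),1),"F",s["ft_force"].round(1)); print(*go(s,a[:3],*a[3:]))
E
python3 plan.py .361 .262 .12 15.4
```

```text
time: 0.72
ee_pos: [0.287, 0.4251, 0.2225]
eef_rot: [0.402, 0.916, 0.0, -0.0]
ft_force: [-0.2, 0.4, -0.2]
width: 0.0871
grip_force: 0.0
now 0.725 [0.287  0.4251 0.2225] w 0.0871 grip 0.0 F [-0.2  0.4 -0.2]
[-1.135 -0.374  0.683] [-0.     -0.0001  0.0757] 15.4
```

```bash
python3 -m pendant '[{"dp":[-1,-0.33,0.5],"rotation":[0,0,0.0757],"jaw":1},{"dp":[-1,-0.33,0.5],"rotation":[0,0,0.0757],"jaw":1},{"dp":[-1,-0.33,0.5],"rotation":[0,0,0.0757],"jaw":1},{"dp":[-1,-0.33,0.5],"rotation":[0,0,0.0757],"jaw":1},{"dp":[-1,-0.33,0.5],"rotation":[0,0,0.0757],"jaw":1}]' 20; python3 plan.py .361 .262 .12 15.4;python3 plan.py .361 .262 .022 15.4
python3 - <<'E'
from bench import camera
import cv2,numpy as np
c=camera("wrist"); cv2.imwrite("pics/w1.png",c["image"][:,:,::-1]); np.savez("w1.npz",**c)
E
```

```text
time: 1.35
ee_pos: [0.352, 0.2824, 0.1477]
eef_rot: [0.605, 0.796, 0.0, -0.0]
ft_force: [0.0, 0.5, 0.2]
width: 0.0872
grip_force: 0.0
now 1.35 [0.352  0.2824 0.1477] w 0.0872 grip 0.0 F [0.  0.5 0.2]
[-0.147  0.021  0.185] [ 0.     -0.0001  0.0003] 15.4
now 1.35 [0.352  0.2824 0.1477] w 0.0872 grip 0.0 F [0.  0.5 0.2]
[-0.148  0.021  0.838] [ 0.     -0.0001  0.0003] 15.4
```

View pics/w1.png

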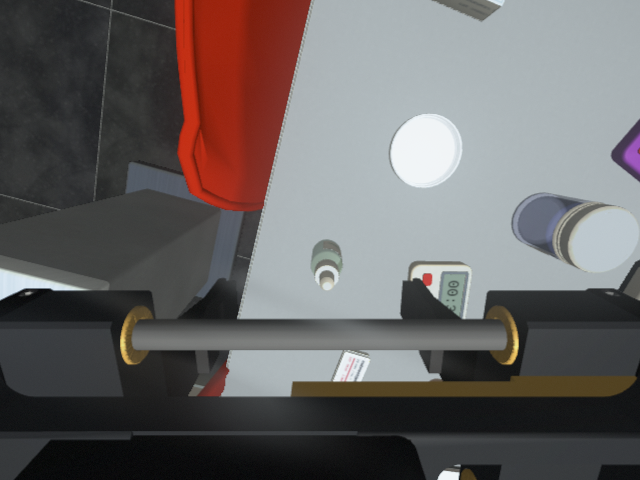

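The wrist view shows the white-cap dropper at (327,262), the dish at (426,150), the timer and the jar. A red chair back stands at the table edge, so I check its height and position before descending.

```bash
python3 - <<'E'
from h import *
P=np.load("P0.npy"); c=np.load("top0.npz"); im=c["image"].astype(int)
red=(im[...,0]>150)&(im[...,1]<70)&(P[...,2]>-.6); red[:315]=0
for a,b in((120,275),(330,480)):
    q=P[:,a:b][red[:,a:b]]; print(q.min(0).round(3),q.max(0).round(3))
    for y in np.arange(-.3,.7,.1):
        w=q[(abs(q[:,1]-y)<.05)]; 
        if len(w): print(round(y,1),"maxx",w[:,0].max().round(3),"zmax",w[:,2].max().round(3))
c=np.load("w1.npz"); z=c["z_map"];K=c["mtx"]
m=np.zeros(z.shape,bool); m[235:295,305:350]=True
v,u=np.nonzero(m&(z>0)); q=np.c_[(u-K[0,2])*z[v,u]/K[0,0],(v-K[1,2])*z[v,u]/K[1,1],z[v,u],np.ones(len(u))]@c["T"].T
for a,b in((.008,.048),(.055,.083)):
    w=q[(q[:,2]>a)&(q[:,2]<b)]; print("db",w[:,:2].min(0).round(4),w[:,:2].max(0).round(4),len(w))
E
```

```text
[0.226 0.295 0.063] [0.278 0.666 0.108]
0.3 maxx 0.275 zmax 0.106
0.4 maxx 0.256 zmax 0.104
0.5 maxx 0.24 zmax 0.099
0.6 maxx 0.264 zmax 0.108
[ 0.231 -0.276  0.055] [0.289 0.097 0.105]
-0.3 maxx 0.289 zmax 0.097
-0.2 maxx 0.271 zmax 0.105
-0.1 maxx 0.244 zmax 0.1
0.0 maxx 0.262 zmax 0.105
0.1 maxx 0.279 zmax 0.104
db [0.3495 0.2556] [0.3766 0.2792] 604
db [0.353  0.2564] [0.372 0.275] 533
```

The chair's top is at 0.108 m, so I turn the closing line to world y to keep the gripper body clear of it.

```bash
python3 plan.py .362 .265 .148 90; python3 -m pendant '[{"dp":[-0.123,0.034,0],"rotation":[0,0,-0.207],"jaw":1},{"dp":[-0.123,0.034,0],"rotation":[0,0,-0.207],"jaw":1},{"dp":[-0.123,0.034,0],"rotation":[0,0,-0.207],"jaw":1},{"dp":[-0.123,0.034,0],"rotation":[0,0,-0.207],"jaw":1},{"dp":[-0.123,0.034,0],"rotation":[0,0,-0.207],"jaw":1},{"dp":[-0.123,0.034,0],"rotation":[0,0,-0.207],"jaw":1},{"dp":[-0.123,0.034,0],"rotation":[0,0,-0.207],"jaw":1},{"dp":[-0.123,0.034,0],"rotation":[0,0,-0.207],"jaw":1}]'; python3 plan.py .362 .265 .022 90
```

```text
now 1.4 [0.352  0.2827 0.1479] w 0.0867 grip 0.0 F [ 0.4 -0.1 -1. ]
[-0.132  0.032 -0.001] [ 1.000e-04 -0.000e+00 -2.068e-01] 90.0
time: 2.4
ee_pos: [0.362, 0.2659, 0.1479]
eef_rot: [0.0, 1.0, 0.0, 0.0]
ft_force: [0.8, 0.4, -0.6]
width: 0.0867
grip_force: 0.0
now 2.4 [0.362  0.2659 0.1479] w 0.0867 grip 0.0 F [ 0.8  0.4 -0.6]
[ 0.001 -0.006  0.84 ] [ 0.0001  0.0001 -0.0001] 90.0
```

Now dp = (−dx, dy, −dz)/0.15. I descend, close and lift.

```bash
python3 -m pendant '[{"dp":[0,-0.006,0.4],"rotation":[0,0,0],"jaw":1},{"dp":[0,-0.006,0.7],"rotation":[0,0,0],"jaw":1},{"dp":[0,-0.006,0.84],"rotation":[0,0,0],"jaw":1},{"dp":[0,-0.006,0.84],"rotation":[0,0,0],"jaw":1},{"dp":[0,-0.006,0.84],"rotation":[0,0,0],"jaw":0},{"dp":[0,-0.006,0.84],"rotation":[0,0,0],"jaw":0},{"dp":[0,-0.006,0.84],"rotation":[0,0,0],"jaw":0},{"dp":[0,-0.006,0.84],"rotation":[0,0,0],"jaw":0}]' 15;  python3 plan.py .362 .265 .022 90
```

```text
time: 3.4
ee_pos: [0.3625, 0.2637, 0.0219]
eef_rot: [0.001, 1.0, 0.0, 0.0]
ft_force: [-0.0, 0.3, -0.1]
width: 0.0547
grip_force: 0.0
now 3.4 [0.3625 0.2637 0.0219] w 0.0547 grip 0.0 F [-0.   0.3 -0.1]
[ 0.003  0.009 -0.   ] [ 0.0001  0.0001 -0.0004] 90.0
```

```bash
python3 -m pendant '[{"dp":[0,0,0],"rotation":[0,0,0],"jaw":0},{"dp":[0,0,0],"rotation":[0,0,0],"jaw":0},{"dp":[0,0,0],"rotation":[0,0,0],"jaw":0},{"dp":[0,0,0],"rotation":[0,0,0],"jaw":0},{"dp":[0,0,0],"rotation":[0,0,0],"jaw":0},{"dp":[0,0,0],"rotation":[0,0,0],"jaw":0},{"dp":[0,0,-0.1],"rotation":[0,0,0],"jaw":0},{"dp":[0,0,-0.1],"rotation":[0,0,0],"jaw":0}]' 15;  python3 plan.py .580 -.114 .13 90
```

```text
time: 4.4
ee_pos: [0.3631, 0.2642, 0.038]
eef_rot: [0.001, 1.0, 0.001, 0.001]
ft_force: [1.0, 0.2, -0.2]
width: 0.0263
grip_force: 15.0
now 4.4 [0.3631 0.2642 0.038 ] w 0.0263 grip 15.0 F [ 1.   0.2 -0.2]
[-1.453 -2.517 -0.616] [ 0.0003  0.0003 -0.0004] 90.0
```

```bash
python3 -m pendant '[{"dp":[0,0,-0.4],"rotation":[0,0,0],"jaw":0},{"dp":[0,0,-0.75],"rotation":[0,0,0],"jaw":0},{"dp":[-0.24,-0.4,-0.75],"rotation":[0,0,0],"jaw":0},{"dp":[-0.48,-0.84,-0.75],"rotation":[0,0,0],"jaw":0},{"dp":[-0.48,-0.84,-0.75],"rotation":[0,0,0],"jaw":0}]' 15
python3 -m pendant '[{"dp":[-0.24,-0.4,0],"rotation":[0,0,0],"jaw":0},{"dp":[-0.48,-0.84,0],"rotation":[0,0,0],"jaw":0},{"dp":[-0.48,-0.84,0],"rotation":[0,0,0],"jaw":0}]' 15
python3 -m pendant '[{"dp":[-0.24,-0.4,0],"rotation":[0,0,0],"jaw":0},{"dp":[-0.48,-0.84,0],"rotation":[0,0,0],"jaw":0},{"dp":[-0.48,-0.84,0],"rotation":[0,0,0],"jaw":0},{"dp":[-0.48,-0.84,0],"rotation":[0,0,0],"jaw":0}]' 15
python3 plan.py .580 -.114 .028 90
python3 - <<'E'
from bench import camera
import cv2,numpy as np
c=camera("wrist"); cv2.imwrite("pics/w2.png",c["image"][:,:,::-1])
E
```

```text
time: 5.03
ee_pos: [0.4354, 0.1339, 0.1495]
eef_rot: [0.004, 1.0, 0.0, 0.001]
ft_force: [-0.2, 0.9, -0.3]
width: 0.0264
grip_force: 15.0
time: 5.4
ee_pos: [0.5069, 0.0071, 0.1494]
eef_rot: [0.004, 1.0, -0.0, 0.001]
ft_force: [-0.1, 0.8, -0.8]
width: 0.0267
grip_force: 15.0
time: 5.9
ee_pos: [0.5775, -0.1168, 0.1488]
eef_rot: [0.003, 1.0, -0.0, -0.0]
ft_force: [-1.7, 0.9, -0.1]
width: 0.0264
grip_force: 15.0
now 5.9 [ 0.5775 -0.1168  0.1488] w 0.0264 grip 15.0 F [-1.7  0.9 -0.1]
[-0.017  0.02   0.805] [-0.0002 -0.0001 -0.0008] 90.0
```

View pics/w2.png

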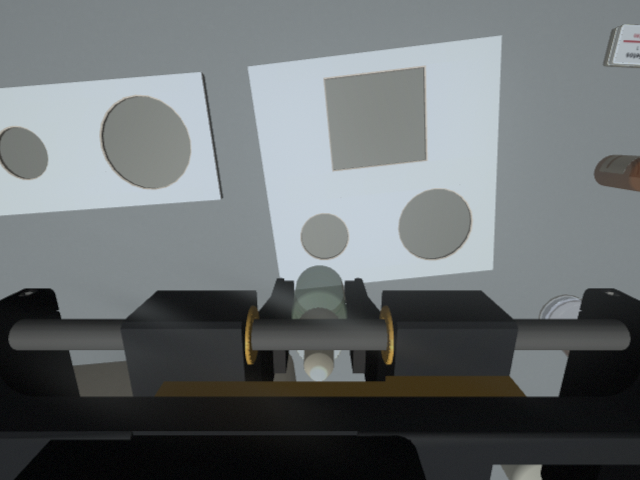

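The wrist view shows the bottle held upright over the broad tray (held at (320,330)), with the 44 mm pocket seen at (325,237). I lower it.

```bash
python3 -m pendant '[{"dp":[-0.017,0.02,0.35],"rotation":[0,0,0],"jaw":0},{"dp":[-0.017,0.02,0.65],"rotation":[0,0,0],"jaw":0},{"dp":[-0.017,0.02,0.75],"rotation":[0,0,0],"jaw":0},{"dp":[-0.017,0.02,0.79],"rotation":[0,0,0],"jaw":0},{"dp":[-0.017,0.02,0.81],"rotation":[0,0,0],"jaw":0},{"dp":[-0.017,0.02,0.81],"rotation":[0,0,0],"jaw":0}]' 15
python3 plan.py .580 -.114 .027 90
```

```text
time: 6.7
ee_pos: [0.5808, -0.112, 0.0287]
eef_rot: [0.001, 1.0, 0.0, 0.001]
ft_force: [-0.8, 0.2, -0.6]
width: 0.0267
grip_force: 15.0
now 6.7 [ 0.5808 -0.112   0.0287] w 0.0267 grip 15.0 F [-0.8  0.2 -0.6]
[ 0.005 -0.013  0.011] [ 0.      0.0003 -0.0004] 90.0
```

```bash
python3 -m pendant '[{"dp":[0.004,-0.01,0.009],"rotation":[0,0,0],"jaw":0},{"dp":[0.004,-0.01,0.012],"rotation":[0,0,0],"jaw":0},{"dp":[0.004,-0.01,0.012],"rotation":[0,0,0],"jaw":0}]' 15
python3 plan.py .580 -.114 .027 90
```

```text
time: 7.08
ee_pos: [0.5799, -0.1139, 0.0266]
eef_rot: [0.001, 1.0, 0.0, 0.001]
ft_force: [-1.7, -0.3, 6.0]
width: 0.0265
grip_force: 15.0
now 7.075 [ 0.5799 -0.1139  0.0266] w 0.0265 grip 15.0 F [-1.7 -0.3  6. ]
[-0.001 -0.001 -0.003] [ 0.      0.0002 -0.0004] 90.0
```

```bash
python3 -m pendant '[{"dp":[0,0,0],"rotation":[0,0,0],"jaw":0.65},{"dp":[0,0,0],"rotation":[0,0,0],"jaw":0.65},{"dp":[0,0,0],"rotation":[0,0,0],"jaw":0.65},{"dp":[0,0,0],"rotation":[0,0,0],"jaw":0.65},{"dp":[0,0,0],"rotation":[0,0,0],"jaw":0.65},{"dp":[0,0,-0.2],"rotation":[0,0,0],"jaw":0.65},{"dp":[0,0,-0.5],"rotation":[0,0,0],"jaw":1},{"dp":[0,0,-0.85],"rotation":[0,0,0],"jaw":1}]' 15
python3 plan.py .476 .2525 .15 90
python3 - <<'E'
from bench import camera
import cv2,numpy as np
c=camera("top"); cv2.imwrite("pics/t2.png",cv2.resize(c["image"][170:310,220:540,::-1],None,fx=2.5,fy=2.5))
E
```

```text
time: 8.07
ee_pos: [0.5788, -0.1134, 0.1541]
eef_rot: [0.001, 1.0, -0.0, -0.001]
ft_force: [0.7, -0.2, 0.9]
width: 0.0693
grip_force: 0.0
now 8.075 [ 0.5788 -0.1134  0.1541] w 0.0693 grip 0.0 F [ 0.7 -0.2  0.9]
[0.691 2.438 0.028] [-0.     -0.0002 -0.0004] 90.0
```

View pics/t2.png

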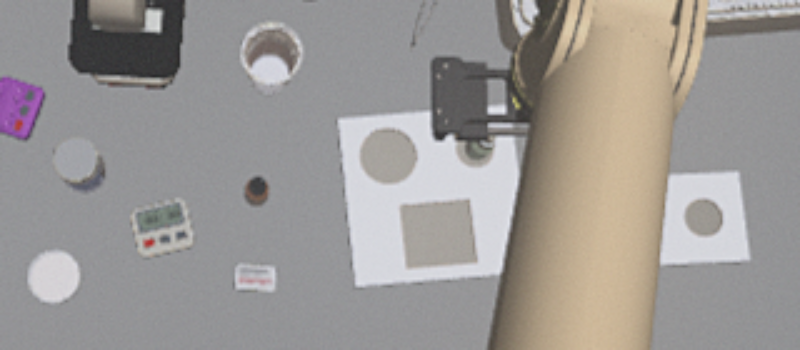

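The crop shows the dropper standing in the small pocket (480,150) and the rest of the stock undisturbed. Next is the timer.

```bash
python3 -m pendant '[{"dp":[0.12,0.4,0],"rotation":[0,0,0],"jaw":1},{"dp":[0.23,0.8,0],"rotation":[0,0,0],"jaw":1},{"dp":[0.23,0.9,0],"rotation":[0,0,0],"jaw":1}]'
python3 -m pendant '[{"dp":[0.12,0.4,0],"rotation":[0,0,0],"jaw":1},{"dp":[0.23,0.8,0],"rotation":[0,0,0],"jaw":1},{"dp":[0.23,0.9,0],"rotation":[0,0,0],"jaw":1}]'
python3 -m pendant '[{"dp":[0.23,0.64,0],"rotation":[0,0,0.2072],"jaw":1},{"dp":[0.23,0.64,0],"rotation":[0,0,0.2072],"jaw":1},{"dp":[0.23,0.64,0],"rotation":[0,0,0.2072],"jaw":1},{"dp":[0.23,0.64,0],"rotation":[0,0,0.2072],"jaw":1},{"dp":[0.23,0.64,0],"rotation":[0,0,0.2072],"jaw":1},{"dp":[0.23,0.64,0],"rotation":[0,0,0.2072],"jaw":1},{"dp":[0.23,0.64,0],"rotation":[0,0,0.2072],"jaw":1},{"dp":[0.23,0.64,0],"rotation":[0,0,0.2072],"jaw":1}]'
python3 plan.py .476 .2525 .007 15.4
python3 - <<'E'
from bench import camera
from h import *
c=camera("wrist"); cv2.imwrite("pics/w3.png",c["image"][:,:,::-1]); np.savez("w3.npz",**c)
c=camera("top"); np.savez("t3.npz",**c)
E
```

```text
time: 8.5
ee_pos: [0.5442, 0.0263, 0.1531]
eef_rot: [-0.002, 1.0, 0.001, -0.0]
ft_force: [-0.5, -1.1, 0.5]
width: 0.0864
grip_force: 0.0
time: 8.88
ee_pos: [0.5099, 0.1606, 0.1531]
eef_rot: [-0.002, 1.0, 0.001, -0.0]
ft_force: [-0.4, -1.5, -0.2]
width: 0.0871
grip_force: 0.0
time: 9.88
ee_pos: [0.4775, 0.2517, 0.1532]
eef_rot: [0.607, 0.795, -0.0, 0.0]
ft_force: [-0.2, -0.2, -0.3]
width: 0.087
grip_force: 0.0
now 9.875 [0.4775 0.2517 0.1532] w 0.087 grip 0.0 F [-0.2 -0.2 -0.3]
[ 0.008 -0.009  0.975] [ 0.      0.0001 -0.0005] 15.4
```

View pics/w3.png

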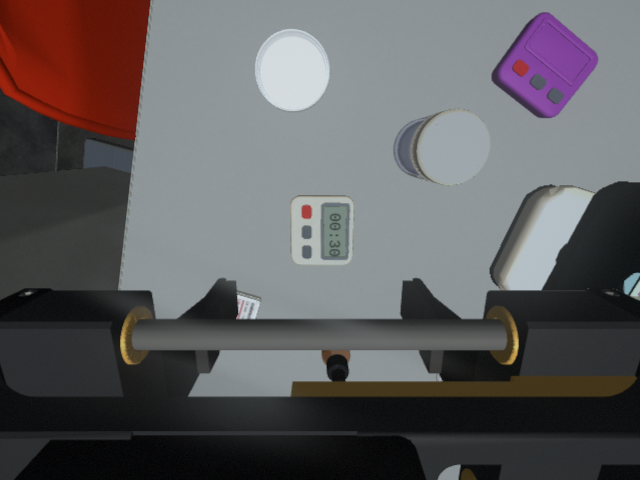

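The timer at (322,230) lies square between the fingers, with the display side toward +x. I refine positions from this wrist view.

```bash
python3 - <<'E'
from h import *
c=np.load("w3.npz"); z=c["z_map"];K=c["mtx"]
v,u=np.mgrid[:480,:640]
P=np.stack([(u-K[0,2])*z/K[0,0],(v-K[1,2])*z/K[1,1],z,np.ones_like(z)],-1)@c["T"].T
def reg(n,u0,v0,u1,v1,lo,hi):
    q=P[v0:v1,u0:u1].reshape(-1,4); q=q[(q[:,2]>lo)&(q[:,2]<hi)]
    b=cv2.minAreaRect((q[:,:2]*1000).astype(np.float32)); print(n,len(q),np.round(b[0],1),np.round(b[1],1),round(b[2],1),"z",np.percentile(q[:,2],[5,50,95]).round(4))
reg("timer",280,185,365,275,.012,.03)
reg("jar",385,100,495,190,.074,.09)
reg("dish",250,20,335,115,.009,.02)
reg("table",150,200,280,270,-.02,.02)
E
```

```text
timer 4214 [478.8 255. ] [58.  66.1] 14.8 z [0.0149 0.0163 0.0186]
jar 4470 [544.8 350.1] [49.8 49.8] 49.8 z [0.0778 0.0795 0.0806]
dish 4833 [419.9 378.3] [60.  60.8] 14.4 z [0.0121 0.0133 0.0146]
table 9061 [378.5 218.9] [132.8  70.5] 15.2 z [-0.0014 -0.0003  0.0009]
```

```bash
python3 -m pendant '[{"dp":[0.014,0.007,0.4],"rotation":[0,0,0.001],"jaw":1},{"dp":[0.014,0.007,0.7],"rotation":[0,0,0.001],"jaw":1},{"dp":[0.014,0.007,0.88],"rotation":[0,0,0.001],"jaw":1},{"dp":[0.014,0.007,0.95],"rotation":[0,0,0.001],"jaw":1},{"dp":[0.014,0.007,0.97],"rotation":[0,0,0.001],"jaw":1},{"dp":[0.014,0.007,0.97],"rotation":[0,0,0.001],"jaw":1}]'
python3 plan.py .478 .254 .007 15
```

```text
time: 10.72
ee_pos: [0.4779, 0.2553, 0.0087]
eef_rot: [0.609, 0.793, 0.001, 0.0]
ft_force: [-0.7, 0.1, 0.3]
width: 0.0871
grip_force: 0.0
now 10.725 [0.4779 0.2553 0.0087] w 0.0871 grip 0.0 F [-0.7  0.1  0.3]
[-0.009 -0.002  0.011] [ 0.0002 -0.0001 -0.0001] 15.0
```

```bash
python3 -m pendant '[{"dp":[-0.005,0,0.012],"rotation":[0,0,0],"jaw":0},{"dp":[-0.005,0,0.012],"rotation":[0,0,0],"jaw":0},{"dp":[-0.005,0,0.012],"rotation":[0,0,0],"jaw":0},{"dp":[-0.005,0,0.012],"rotation":[0,0,0],"jaw":0},{"dp":[-0.005,0,0.012],"rotation":[0,0,0],"jaw":0},{"dp":[-0.005,0,0.012],"rotation":[0,0,0],"jaw":0},{"dp":[-0.005,0,0.012],"rotation":[0,0,0],"jaw":0}]' 18
python3 plan.py .478 .254 .007 15; python3 -m pendant '[{"dp":[0,0,-0.1],"rotation":[0,0,0],"jaw":0},{"dp":[0,0,-0.3],"rotation":[0,0,0],"jaw":0},{"dp":[0,0,-0.6],"rotation":[0,0,0],"jaw":0},{"dp":[0,0,-0.9],"rotation":[0,0,0],"jaw":0},{"dp":[0,0,-0.9],"rotation":[0,0,0],"jaw":0}]' 18
python3 plan.py .478 -.069 .14 5.9
```

```text
time: 11.6
ee_pos: [0.4775, 0.2544, 0.0061]
eef_rot: [0.609, 0.793, 0.0, -0.0]
ft_force: [-0.2, -0.3, 4.0]
width: 0.0564
grip_force: 18.0
now 11.6 [0.4775 0.2544 0.0061] w 0.0564 grip 18.0 F [-0.2 -0.3  4. ]
[-0.003  0.002 -0.006] [ 0.     -0.     -0.0002] 15.0
time: 12.22
ee_pos: [0.4793, 0.2551, 0.145]
eef_rot: [0.61, 0.793, 0.003, 0.001]
ft_force: [0.8, 1.3, -1.1]
width: 0.0562
grip_force: 18.0
now 12.225 [0.4793 0.2551 0.145 ] w 0.0562 grip 18.0 F [ 0.8  1.3 -1.1]
[-2.086 -0.564  0.024] [ 0.0009 -0.0006  0.025 ] 5.9
```

```bash
python3 -m pendant '[{"dp":[-0.35,-0.1,0],"rotation":[0,0,0],"jaw":0},{"dp":[-0.7,-0.19,0],"rotation":[0,0,0],"jaw":0},{"dp":[-0.7,-0.19,0],"rotation":[0,0,0],"jaw":0}]' 18
python3 -m pendant '[{"dp":[-0.35,-0.1,0],"rotation":[0,0,0],"jaw":0},{"dp":[-0.7,-0.19,0],"rotation":[0,0,0],"jaw":0},{"dp":[-0.7,-0.19,0],"rotation":[0,0,0],"jaw":0}]' 18
python3 -m pendant '[{"dp":[-0.35,-0.1,0],"rotation":[0,0,0.013],"jaw":0},{"dp":[-0.69,-0.185,0],"rotation":[0,0,0.025],"jaw":0},{"dp":[-0.69,-0.185,0],"rotation":[0,0,0.025],"jaw":0},{"dp":[-0.69,-0.185,0],"rotation":[0,0,0.025],"jaw":0}]' 18
python3 plan.py .478 -.069 .0115 5.9
python3 - <<'E'
from bench import camera
from h import *
c=camera("wrist"); cv2.imwrite("pics/w4.png",c["image"][:,:,::-1]); np.savez("w4.npz",**c)
E
```

```text
time: 12.6
ee_pos: [0.4767, 0.141, 0.1407]
eef_rot: [0.612, 0.791, -0.0, -0.0]
ft_force: [-0.8, 0.1, -0.4]
width: 0.0565
grip_force: 18.0
time: 12.98
ee_pos: [0.476, 0.0333, 0.1408]
eef_rot: [0.612, 0.791, -0.0, -0.0]
ft_force: [0.1, 0.5, -0.7]
width: 0.0563
grip_force: 18.0
time: 13.48
ee_pos: [0.4763, -0.0691, 0.1406]
eef_rot: [0.669, 0.743, -0.0, -0.0]
ft_force: [0.2, 0.2, -1.1]
width: 0.0564
grip_force: 18.0
now 13.475 [ 0.4763 -0.0691  0.1406] w 0.0564 grip 18.0 F [ 0.2  0.2 -1.1]
[-0.001  0.012  0.861] [-0.0001 -0.      0.0003] 5.9
```

View pics/w4.png

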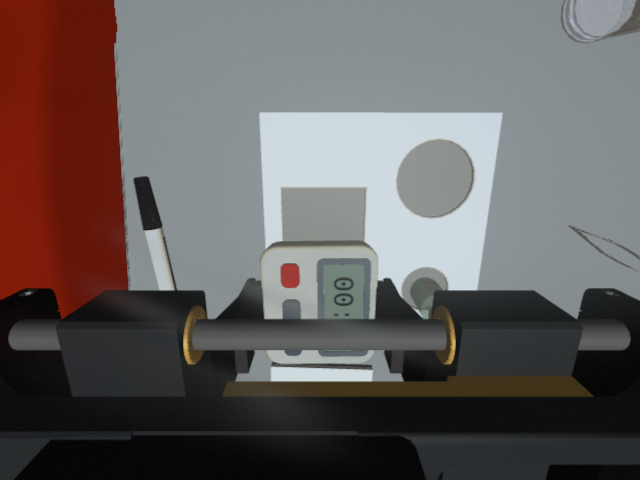

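The timer is held level and square to the tray, with its pocket at (323,215) partly hidden behind it. The dropper sits in its pocket at (425,290). I check the tray position in the wrist frame, then lower.

```bash
python3 - <<'E'
from h import *
c=np.load("w4.npz"); print("jar pocket",onplane(c,[(435,178)],.007).round(4),"corners",onplane(c,[(260,113),(502,113)],.009).round(4))
a=np.radians(5.9);M=np.array([[np.cos(a),-np.sin(a)],[np.sin(a),np.cos(a)]]);o=np.array([.5245,-.0641])
print([(o+M@np.array(p)).round(4) for p in((.05,.048),(-.1,.1025),(.1,.1025))])
E
python3 -m pendant '[{"dp":[0,0.012,0.4],"rotation":[0,0,0],"jaw":0},{"dp":[0,0.012,0.7],"rotation":[0,0,0],"jaw":0},{"dp":[0,0.012,0.8],"rotation":[0,0,0],"jaw":0},{"dp":[0,0.012,0.84],"rotation":[0,0,0],"jaw":0},{"dp":[0,0.012,0.85],"rotation":[0,0,0],"jaw":0},{"dp":[0,0.012,0.85],"rotation":[0,0,0],"jaw":0}]' 18
python3 plan.py .478 -.069 .0115 5.9
```

```text
jar pocket [[ 0.5712 -0.0071  0.007 ]] corners [[0.417  0.0298 0.009 ]
 [0.6146 0.0505 0.009 ]]
[array([ 0.5693, -0.0112]), array([0.4145, 0.0276]), array([0.6134, 0.0481])]
time: 14.28
ee_pos: [0.4789, -0.07, 0.0145]
eef_rot: [0.67, 0.743, 0.001, 0.0]
ft_force: [0.2, -0.3, -0.4]
width: 0.0565
grip_force: 18.0
now 14.275 [ 0.4789 -0.07    0.0145] w 0.0565 grip 18.0 F [ 0.2 -0.3 -0.4]
[ 0.007 -0.005  0.02 ] [ 0.0003 -0.0001  0.0001] 5.9
```

```bash
python3 -m pendant '[{"dp":[0.014,0,0.012],"rotation":[0,0,0],"jaw":0},{"dp":[0.014,0,0.018],"rotation":[0,0,0],"jaw":0},{"dp":[0.014,0,0.022],"rotation":[0,0,0],"jaw":0},{"dp":[0.014,0,0.022],"rotation":[0,0,0],"jaw":0}]' 18
python3 plan.py .478 -.068 .011 5.9
```

```text
time: 14.78
ee_pos: [0.4781, -0.0678, 0.011]
eef_rot: [0.67, 0.743, 0.001, -0.0]
ft_force: [-5.1, 2.8, 14.9]
width: 0.0568
grip_force: 18.0
now 14.775 [ 0.4781 -0.0678  0.011 ] w 0.0568 grip 18.0 F [-5.1  2.8 14.9]
[-0.001 -0.001 -0.   ] [ 0.     -0.0002  0.0001] 5.9
```

```bash
python3 -m pendant '[{"dp":[0,0,0],"rotation":[0,0,0],"jaw":0.85},{"dp":[0,0,0],"rotation":[0,0,0],"jaw":0.85},{"dp":[0,0,0],"rotation":[0,0,0],"jaw":0.85},{"dp":[0,0,-0.02],"rotation":[0,0,0],"jaw":0.85},{"dp":[0,0,-0.2],"rotation":[0,0,0],"jaw":0.85},{"dp":[0,0,-0.55],"rotation":[0,0,0],"jaw":1},{"dp":[0,0,-0.97],"rotation":[0,0,0],"jaw":1},{"dp":[0,0,-0.97],"rotation":[0,0,0],"jaw":1}]' 18
python3 -m pendant '[{"dp":[0.4,0.06,0],"rotation":[0,0,0],"jaw":1},{"dp":[0.8,0.12,0],"rotation":[0,0,0],"jaw":1},{"dp":[0.9,0.2,0],"rotation":[0,0,0],"jaw":1}]' 18
python3 plan.py .5445 .3485 .16 90
python3 - <<'E'
from bench import camera
from h import *
c=camera("top"); cv2.imwrite("pics/t5.png",cv2.resize(c["image"][170:310,220:540,::-1],None,fx=2.5,fy=2.5))
E
```

```text
time: 15.78
ee_pos: [0.4803, -0.0684, 0.1598]
eef_rot: [0.67, 0.743, 0.003, 0.002]
ft_force: [-0.7, 0.4, -1.0]
width: 0.086
grip_force: 0.0
time: 16.15
ee_pos: [0.4928, 0.0735, 0.1549]
eef_rot: [0.668, 0.745, -0.0, -0.001]
ft_force: [0.6, -0.2, 0.7]
width: 0.0871
grip_force: 0.0
now 16.15 [0.4928 0.0735 0.1549] w 0.0871 grip 0.0 F [ 0.6 -0.2  0.7]
[ 1.785  0.542 -0.033] [-0.     -0.0003 -0.2327] 90.0
```

View pics/t5.png

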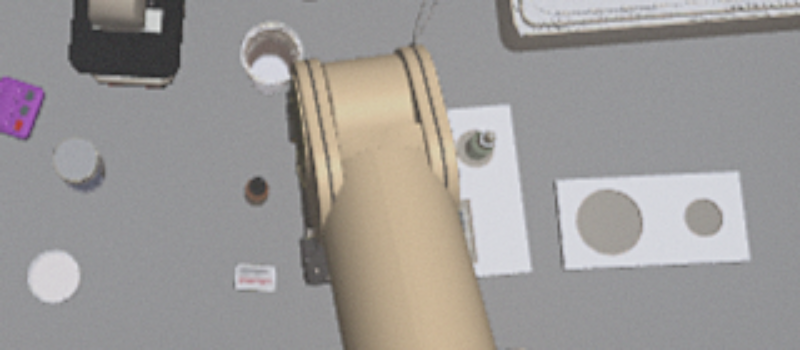

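The dropper stands in its pocket (480,145); the arm hides the timer for now. I go on to the jar.

```bash
python3 -m pendant '[{"dp":[0.45,0.13,0],"rotation":[0,0,-0.03],"jaw":1},{"dp":[0.9,0.27,0],"rotation":[0,0,-0.06],"jaw":1},{"dp":[0.95,0.29,0],"rotation":[0,0,-0.09],"jaw":1},{"dp":[0.95,0.29,0],"rotation":[0,0,-0.12],"jaw":1},{"dp":[0.95,0.29,0],"rotation":[0,0,-0.12],"jaw":1}]' 18
python3 plan.py .5445 .3485 .155 90
```

```text
time: 16.82
ee_pos: [0.5222, 0.2144, 0.155]
eef_rot: [0.35, 0.937, -0.001, -0.0]
ft_force: [-0.1, -0.3, -0.0]
width: 0.0872
grip_force: 0.0
now 16.825 [0.5222 0.2144 0.155 ] w 0.0872 grip 0.0 F [-0.1 -0.3 -0. ]
[ 0.474  0.772 -0.001] [-2.000e-04 -1.000e-04 -1.139e-01] 90.0
```

```bash
python3 -m pendant '[{"dp":[0.2,0.3,0],"rotation":[0,0,-0.03],"jaw":1},{"dp":[0.4,0.6,0],"rotation":[0,0,-0.06],"jaw":1},{"dp":[0.474,0.772,0],"rotation":[0,0,-0.09],"jaw":1},{"dp":[0.474,0.772,0],"rotation":[0,0,-0.114],"jaw":1},{"dp":[0.474,0.772,0],"rotation":[0,0,-0.114],"jaw":1},{"dp":[0.474,0.772,0],"rotation":[0,0,-0.114],"jaw":1}]' 18
python3 plan.py .5445 .3485 .033 90
```

```text
time: 17.58
ee_pos: [0.5446, 0.3485, 0.1557]
eef_rot: [0.002, 1.0, -0.0, -0.0]
ft_force: [-0.2, 0.0, 0.1]
width: 0.087
grip_force: 0.0
now 17.575 [0.5446 0.3485 0.1557] w 0.087 grip 0.0 F [-0.2  0.   0.1]
[0.    0.    0.818] [-0.     -0.     -0.0007] 90.0
```

```bash
python3 -m pendant '[{"dp":[0,0,0.35],"rotation":[0,0,0],"jaw":1},{"dp":[0,0,0.65],"rotation":[0,0,0],"jaw":1},{"dp":[0,0,0.82],"rotation":[0,0,0],"jaw":1},{"dp":[0,0,0.82],"rotation":[0,0,0],"jaw":1}]' 25
python3 -m pendant '[{"dp":[0,0,0],"rotation":[0,0,0],"jaw":0},{"dp":[0,0,0],"rotation":[0,0,0],"jaw":0},{"dp":[0,0,0],"rotation":[0,0,0],"jaw":0},{"dp":[0,0,0],"rotation":[0,0,0],"jaw":0},{"dp":[0,0,0],"rotation":[0,0,0],"jaw":0},{"dp":[0,0,0],"rotation":[0,0,0],"jaw":0},{"dp":[0,0,0],"rotation":[0,0,0],"jaw":0}]' 25
python3 plan.py .5445 .3485 .033 90
```

```text
time: 18.08
ee_pos: [0.5432, 0.3482, 0.0309]
eef_rot: [0.001, 1.0, -0.001, -0.001]
ft_force: [-0.5, -0.3, 1.0]
width: 0.0872
grip_force: 0.0
time: 18.95
ee_pos: [0.5445, 0.3495, 0.0329]
eef_rot: [-0.001, 1.0, 0.0, 0.0]
ft_force: [-0.5, -0.0, 3.4]
width: 0.0493
grip_force: 25.0
now 18.95 [0.5445 0.3495 0.0329] w 0.0493 grip 25.0 F [-0.5 -0.   3.4]
[ 0.    -0.007 -0.   ] [0.     0.     0.0004] 90.0
```

```bash
python3 -m pendant '[{"dp":[0,0,-0.1],"rotation":[0,0,0],"jaw":0},{"dp":[0,0,-0.4],"rotation":[0,0,0],"jaw":0},{"dp":[0,0,-0.75],"rotation":[0,0,0],"jaw":0},{"dp":[0,-0.1,-0.88],"rotation":[0,0,0],"jaw":0},{"dp":[0,-0.4,-0.88],"rotation":[0,0,0],"jaw":0},{"dp":[0,-0.75,-0.88],"rotation":[0,0,0],"jaw":0},{"dp":[0,-0.75,-0.88],"rotation":[0,0,0],"jaw":0}]' 25
python3 -m pendant '[{"dp":[-0.04,-0.35,0],"rotation":[0,0,0],"jaw":0},{"dp":[-0.09,-0.7,0],"rotation":[0,0,0],"jaw":0},{"dp":[-0.09,-0.8,0],"rotation":[0,0,0],"jaw":0}]' 25
python3 -m pendant '[{"dp":[-0.04,-0.35,0],"rotation":[0,0,0],"jaw":0},{"dp":[-0.09,-0.7,0],"rotation":[0,0,0],"jaw":0},{"dp":[-0.09,-0.8,0],"rotation":[0,0,0],"jaw":0},{"dp":[-0.09,-0.8,0],"rotation":[0,0,0],"jaw":0}]' 25
python3 plan.py .570 -.010 .038 90
python3 - <<'E'
from bench import camera
from h import *
c=camera("wrist"); cv2.imwrite("pics/w6.png",c["image"][:,:,::-1]); np.savez("w6.npz",**c)
E
```

```text
time: 19.82
ee_pos: [0.5453, 0.231, 0.165]
eef_rot: [0.002, 1.0, -0.001, -0.0]
ft_force: [0.6, 1.6, -0.3]
width: 0.0496
grip_force: 25.0
time: 20.2
ee_pos: [0.5586, 0.1128, 0.1647]
eef_rot: [0.001, 1.0, -0.001, -0.0]
ft_force: [-0.2, 0.8, -1.1]
width: 0.0491
grip_force: 25.0
time: 20.7
ee_pos: [0.5721, -0.0029, 0.1644]
eef_rot: [-0.001, 1.0, 0.0, -0.0]
ft_force: [-0.3, 0.3, -0.9]
width: 0.0494
grip_force: 25.0
now 20.7 [ 0.5721 -0.0029  0.1644] w 0.0494 grip 25.0 F [-0.3  0.3 -0.9]
[ 0.013 -0.047  0.843] [ 0.0001 -0.0001  0.0003] 90.0
```

View pics/w6.png

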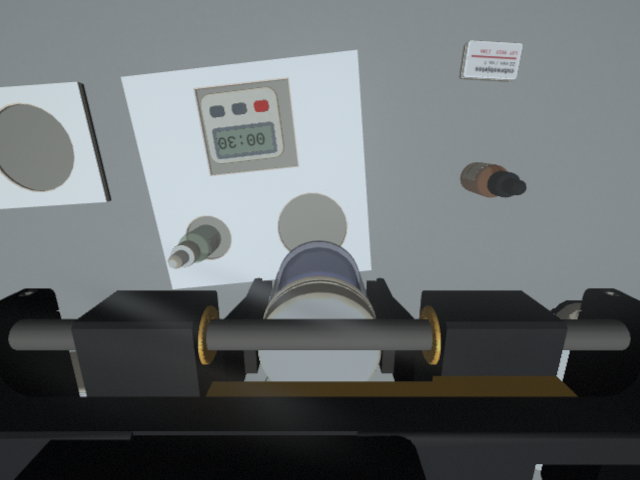

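The timer lies flat inside its pocket (242,125), the dropper is upright in its pocket (207,238), and the jar hangs upright. I lower the jar.

```bash
python3 -m pendant '[{"dp":[0.013,-0.047,0.3],"rotation":[0,0,0],"jaw":0},{"dp":[0.013,-0.047,0.6],"rotation":[0,0,0],"jaw":0},{"dp":[0.013,-0.047,0.77],"rotation":[0,0,0],"jaw":0},{"dp":[0.013,-0.047,0.82],"rotation":[0,0,0],"jaw":0},{"dp":[0.013,-0.047,0.83],"rotation":[0,0,0],"jaw":0},{"dp":[0.013,-0.047,0.83],"rotation":[0,0,0],"jaw":0},{"dp":[0.013,-0.047,0.843],"rotation":[0,0,0],"jaw":0},{"dp":[0.013,-0.047,0.843],"rotation":[0,0,0],"jaw":0}]' 25
python3 plan.py .570 -.010 .038 90
```

```text
time: 21.75
ee_pos: [0.5705, -0.0099, 0.0385]
eef_rot: [-0.001, 1.0, 0.0, 0.0]
ft_force: [-0.4, -0.2, -0.2]
width: 0.0492
grip_force: 25.0
now 21.75 [ 0.5705 -0.0099  0.0385] w 0.0492 grip 25.0 F [-0.4 -0.2 -0.2]
[ 0.004 -0.001  0.003] [0.0001 0.0001 0.0004] 90.0
```

```bash
python3 -m pendant '[{"dp":[0,0,0.006],"rotation":[0,0,0],"jaw":0},{"dp":[0,0,0.008],"rotation":[0,0,0],"jaw":0},{"dp":[0,0,0.008],"rotation":[0,0,0],"jaw":0}]' 25
python3 plan.py .570 -.010 .038 90
```

```text
time: 22.12
ee_pos: [0.5708, -0.01, 0.0378]
eef_rot: [-0.001, 1.0, 0.0, 0.0]
ft_force: [-2.8, -0.5, 6.6]
width: 0.0491
grip_force: 25.0
now 22.125 [ 0.5708 -0.01    0.0378] w 0.0491 grip 25.0 F [-2.8 -0.5  6.6]
[ 0.005 -0.    -0.001] [0.0001 0.0001 0.0004] 90.0
```

```bash
python3 -m pendant '[{"dp":[0,0,0],"rotation":[0,0,0],"jaw":0.9},{"dp":[0,0,0],"rotation":[0,0,0],"jaw":0.9},{"dp":[0,0,0],"rotation":[0,0,0],"jaw":0.9},{"dp":[0,0,0],"rotation":[0,0,0],"jaw":0.9},{"dp":[0,0,-0.2],"rotation":[0,0,0],"jaw":0.9},{"dp":[0,0,-0.55],"rotation":[0,0,0],"jaw":1},{"dp":[0,0,-0.85],"rotation":[0,0,0],"jaw":1},{"dp":[0,0,-0.85],"rotation":[0,0,0],"jaw":1}]'
python3 plan.py .4185 .377 .15 90
python3 - <<'E'
from h import *
P=np.load("P0.npy"); q=P[265:305,140:215].reshape(-1,3); q=q[q[:,2]>.01]; print(q.min(0).round(3),q.max(0).round(3)); 
for y in(.46,.48,.5,.52,.55): 
  w=q[abs(q[:,1]-y)<.01]; print(y,w.max(0).round(3) if len(w) else None)
E
```

```text
time: 23.12
ee_pos: [0.5724, -0.0101, 0.168]
eef_rot: [-0.001, 1.0, 0.001, 0.003]
ft_force: [1.0, 0.4, -0.3]
width: 0.0868
grip_force: 0.0
now 23.125 [ 0.5724 -0.0101  0.168 ] w 0.0868 grip 0.0 F [ 1.   0.4 -0.3]
[1.02  2.583 0.118] [0.0002 0.001  0.0004] 90.0
[0.304 0.162 0.01 ] [0.458 0.655 1.297]
0.46 None
0.48 [0.428 0.49  0.036]
0.5 [0.43  0.51  0.039]
0.52 [0.432 0.53  0.04 ]
0.55 [0.434 0.56  0.039]
```

Boxes there are only 0.04 m high, so yaw 90 is fine for the dish.

```bash
python3 -m pendant '[{"dp":[0.15,0.38,0],"rotation":[0,0,0],"jaw":1},{"dp":[0.3,0.75,0],"rotation":[0,0,0],"jaw":1},{"dp":[0.34,0.87,0],"rotation":[0,0,0],"jaw":1}]'
python3 -m pendant '[{"dp":[0.15,0.38,0],"rotation":[0,0,0],"jaw":1},{"dp":[0.3,0.75,0],"rotation":[0,0,0],"jaw":1},{"dp":[0.34,0.87,0],"rotation":[0,0,0],"jaw":1}]'
python3 -m pendant '[{"dp":[0.15,0.38,0.05],"rotation":[0,0,0],"jaw":1},{"dp":[0.3,0.75,0.1],"rotation":[0,0,0],"jaw":1},{"dp":[0.34,0.86,0.2],"rotation":[0,0,0],"jaw":1},{"dp":[0.34,0.86,0.2],"rotation":[0,0,0],"jaw":1}]'
python3 plan.py .419 .377 .007 90
```

```text
time: 23.5
ee_pos: [0.5169, 0.1244, 0.1634]
eef_rot: [-0.004, 1.0, 0.0, -0.001]
ft_force: [0.9, -1.0, -0.4]
width: 0.0867
grip_force: 0.0
time: 23.88
ee_pos: [0.4652, 0.2545, 0.1634]
eef_rot: [-0.004, 1.0, 0.0, -0.001]
ft_force: [-1.0, -0.6, -0.7]
width: 0.087
grip_force: 0.0
time: 24.38
ee_pos: [0.4156, 0.379, 0.1326]
eef_rot: [-0.002, 1.0, -0.001, -0.001]
ft_force: [-0.5, -1.1, -0.0]
width: 0.0872
grip_force: 0.0
now 24.375 [0.4156 0.379  0.1326] w 0.0872 grip 0.0 F [-0.5 -1.1 -0. ]
[-0.024 -0.011  0.837] [-0.0005 -0.0003  0.0006] 90.0
```

```bash
python3 -m pendant '[{"dp":[-0.024,-0.011,0.35],"rotation":[0,0,0],"jaw":1},{"dp":[-0.024,-0.011,0.65],"rotation":[0,0,0],"jaw":1},{"dp":[-0.024,-0.011,0.79],"rotation":[0,0,0],"jaw":1},{"dp":[-0.024,-0.011,0.82],"rotation":[0,0,0],"jaw":1},{"dp":[-0.024,-0.011,0.83],"rotation":[0,0,0],"jaw":1},{"dp":[-0.024,-0.011,0.837],"rotation":[0,0,0],"jaw":1},{"dp":[-0.024,-0.011,0.837],"rotation":[0,0,0],"jaw":1},{"dp":[-0.024,-0.011,0.837],"rotation":[0,0,0],"jaw":1}]' 12
python3 plan.py .419 .377 .0065 90
```

```text
time: 25.38
ee_pos: [0.4201, 0.3782, 0.0094]
eef_rot: [-0.001, 1.0, 0.0, 0.0]
ft_force: [0.1, -0.6, -0.1]
width: 0.0869
grip_force: 0.0
now 25.375 [0.4201 0.3782 0.0094] w 0.0869 grip 0.0 F [ 0.1 -0.6 -0.1]
[ 0.007 -0.008  0.02 ] [0.0001 0.0001 0.0005] 90.0
```

```bash
python3 -m pendant '[{"dp":[0.006,-0.008,0.016],"rotation":[0,0,0],"jaw":0},{"dp":[0.006,-0.008,0.016],"rotation":[0,0,0],"jaw":0},{"dp":[0.006,-0.008,0.016],"rotation":[0,0,0],"jaw":0},{"dp":[0.006,-0.008,0.016],"rotation":[0,0,0],"jaw":0},{"dp":[0.006,-0.008,0.016],"rotation":[0,0,0],"jaw":0},{"dp":[0.006,-0.008,0.016],"rotation":[0,0,0],"jaw":0},{"dp":[0.006,-0.008,0.016],"rotation":[0,0,0],"jaw":0}]' 12
python3 -m pendant '[{"dp":[0,0,-0.1],"rotation":[0,0,0],"jaw":0},{"dp":[0,0,-0.35],"rotation":[0,0,0],"jaw":0},{"dp":[0,0,-0.7],"rotation":[0,0,0],"jaw":0},{"dp":[0,0,-0.95],"rotation":[0,0,0],"jaw":0},{"dp":[0,0,-0.95],"rotation":[0,0,0],"jaw":0}]' 12
python3 plan.py .497 -.267 .15 90
```

```text
time: 26.25
ee_pos: [0.419, 0.3767, 0.0065]
eef_rot: [-0.001, 1.0, 0.0, -0.0]
ft_force: [0.3, 0.4, -0.1]
width: 0.0596
grip_force: 12.0
time: 26.88
ee_pos: [0.4205, 0.3781, 0.1534]
eef_rot: [-0.001, 1.0, 0.003, 0.002]
ft_force: [0.4, 0.8, -1.5]
width: 0.0594
grip_force: 12.0
now 26.875 [0.4205 0.3781 0.1534] w 0.0594 grip 12.0 F [ 0.4  0.8 -1.5]
[-5.000e-01 -4.302e+00  1.000e-03] [0.0009 0.0007 0.0004] 90.0
```

```bash
python3 -m pendant '[{"dp":[-0.05,-0.35,0],"rotation":[0,0,0],"jaw":0},{"dp":[-0.1,-0.7,0],"rotation":[0,0,0],"jaw":0},{"dp":[-0.1,-0.86,0],"rotation":[0,0,0],"jaw":0}]' 12
python3 -m pendant '[{"dp":[-0.05,-0.35,0],"rotation":[0,0,0],"jaw":0},{"dp":[-0.1,-0.7,0],"rotation":[0,0,0],"jaw":0},{"dp":[-0.1,-0.86,0],"rotation":[0,0,0],"jaw":0}]' 12
python3 -m pendant '[{"dp":[-0.05,-0.35,0],"rotation":[0,0,0],"jaw":0},{"dp":[-0.1,-0.7,0],"rotation":[0,0,0],"jaw":0},{"dp":[-0.1,-0.86,0],"rotation":[0,0,0],"jaw":0}]' 12
python3 -m pendant '[{"dp":[-0.05,-0.35,0],"rotation":[0,0,0],"jaw":0},{"dp":[-0.1,-0.7,0],"rotation":[0,0,0],"jaw":0},{"dp":[-0.1,-0.86,0],"rotation":[0,0,0],"jaw":0}]' 12
python3 plan.py .497 -.267 .15 90
python3 -c "
from bench import r;print(r.read_state()['joint_positions'].round(2))"
```

```text
time: 27.25
ee_pos: [0.4347, 0.2446, 0.1489]
eef_rot: [0.0, 1.0, -0.0, -0.0]
ft_force: [0.1, -0.2, 0.7]
width: 0.0593
grip_force: 12.0
time: 27.62
ee_pos: [0.4497, 0.1163, 0.149]
eef_rot: [-0.0, 1.0, 0.0, -0.0]
ft_force: [0.0, 0.0, -0.3]
width: 0.0595
grip_force: 12.0
time: 28.0
ee_pos: [0.4651, -0.0126, 0.1491]
eef_rot: [-0.0, 1.0, -0.0, 0.0]
ft_force: [0.7, 1.3, -0.1]
width: 0.0596
grip_force: 12.0
time: 28.38
ee_pos: [0.4803, -0.1416, 0.1491]
eef_rot: [-0.0, 1.0, -0.0, 0.0]
ft_force: [-0.3, 0.6, -0.2]
width: 0.0593
grip_force: 12.0
now 28.375 [ 0.4803 -0.1416  0.1491] w 0.0593 grip 12.0 F [-0.3  0.6 -0.2]
[-0.111 -0.836 -0.006] [-0.0001  0.      0.    ] 90.0
[-0.55  0.13  0.8   1.91 -0.1   1.14  1.87]
```

```bash
python3 -m pendant '[{"dp":[-0.05,-0.35,0],"rotation":[0,0,0],"jaw":0},{"dp":[-0.11,-0.7,0],"rotation":[0,0,0],"jaw":0},{"dp":[-0.111,-0.836,0],"rotation":[0,0,0],"jaw":0},{"dp":[-0.111,-0.836,0.3],"rotation":[0,0,0],"jaw":0},{"dp":[-0.111,-0.836,0.6],"rotation":[0,0,0],"jaw":0},{"dp":[-0.111,-0.836,0.6],"rotation":[0,0,0],"jaw":0},{"dp":[-0.111,-0.836,0.6],"rotation":[0,0,0],"jaw":0}]' 12
python3 plan.py .497 -.267 .0115 90
python3 - <<'E'
from bench import camera,r
from h import *
print(r.read_state()['joint_positions'].round(2))
c=camera("wrist"); cv2.imwrite("pics/w7.png",c["image"][:,:,::-1]); np.savez("w7.npz",**c)
E
```

```text
time: 29.25
ee_pos: [0.4982, -0.2647, 0.0605]
eef_rot: [-0.001, 1.0, -0.0, 0.001]
ft_force: [0.4, -0.4, 0.3]
width: 0.0599
grip_force: 12.0
now 29.25 [ 0.4982 -0.2647  0.0605] w 0.0599 grip 12.0 F [ 0.4 -0.4  0.3]
[ 0.008 -0.015  0.327] [-0.0001  0.0002  0.0005] 90.0
[-0.24  0.44  0.8   1.84 -0.37  1.01  2.28]
```

View pics/w7.png

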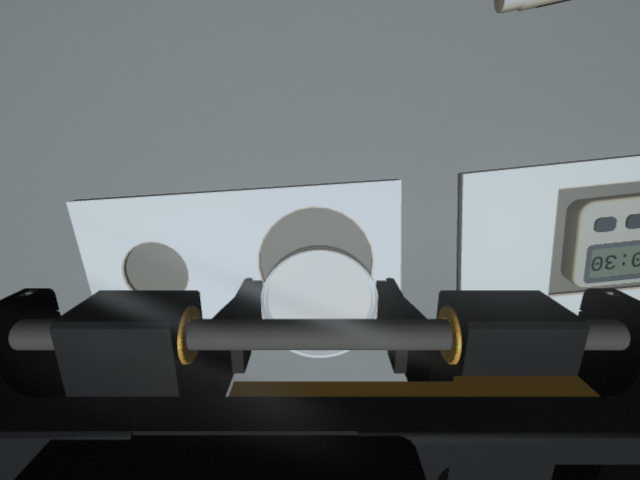

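The dish is held level at (319,300), centred sideways on its pocket (columns 259-373). The timer is seated at right. I lower.

```bash
python3 -m pendant '[{"dp":[0.008,-0.015,0.2],"rotation":[0,0,0],"jaw":0},{"dp":[0.008,-0.015,0.29],"rotation":[0,0,0],"jaw":0},{"dp":[0.008,-0.015,0.31],"rotation":[0,0,0],"jaw":0},{"dp":[0.008,-0.015,0.32],"rotation":[0,0,0],"jaw":0},{"dp":[0.008,-0.015,0.32],"rotation":[0,0,0],"jaw":0}]' 12
python3 plan.py .497 -.267 .0115 90
```

```text
time: 29.92
ee_pos: [0.4966, -0.2668, 0.0117]
eef_rot: [-0.001, 1.0, -0.0, 0.0]
ft_force: [0.7, 0.0, 0.2]
width: 0.0599
grip_force: 12.0
now 29.925 [ 0.4966 -0.2668  0.0117] w 0.0599 grip 12.0 F [0.7 0.  0.2]
[-0.002 -0.001  0.001] [-0.      0.0001  0.0004] 90.0
```

```bash
python3 -m pendant '[{"dp":[0,0,0.004],"rotation":[0,0,0],"jaw":0},{"dp":[0,0,0.007],"rotation":[0,0,0],"jaw":0},{"dp":[0,0,0.007],"rotation":[0,0,0],"jaw":0}]' 12
python3 plan.py .497 -.267 .0115 90
```

```text
time: 30.3
ee_pos: [0.4968, -0.2669, 0.0112]
eef_rot: [-0.001, 1.0, 0.0, 0.001]
ft_force: [-3.6, 2.3, 11.6]
width: 0.0595
grip_force: 12.0
now 30.3 [ 0.4968 -0.2669  0.0112] w 0.0595 grip 12.0 F [-3.6  2.3 11.6]
[-0.002 -0.001 -0.002] [0.0001 0.0002 0.0004] 90.0
```

```bash
python3 -m pendant '[{"dp":[0,0,0],"rotation":[0,0,0],"jaw":0.95},{"dp":[0,0,0],"rotation":[0,0,0],"jaw":0.95},{"dp":[0,0,0],"rotation":[0,0,0],"jaw":0.95},{"dp":[0,0,-0.02],"rotation":[0,0,0],"jaw":0.95},{"dp":[0,0,-0.2],"rotation":[0,0,0],"jaw":0.95},{"dp":[0,0,-0.55],"rotation":[0,0,0],"jaw":1},{"dp":[0,0,-0.95],"rotation":[0,0,0],"jaw":1},{"dp":[0,0,-0.95],"rotation":[0,0,0],"jaw":1}]' 12
python3 -m pendant '[{"dp":[-0.02,0.4,0],"rotation":[0,0,0],"jaw":1},{"dp":[-0.04,0.8,0],"rotation":[0,0,0],"jaw":1},{"dp":[-0.04,0.9,0],"rotation":[0,0,0],"jaw":1}]'
python3 -m pendant '[{"dp":[-0.02,0.4,0],"rotation":[0,0,0],"jaw":1},{"dp":[-0.04,0.8,0],"rotation":[0,0,0],"jaw":1},{"dp":[-0.04,0.9,0],"rotation":[0,0,0],"jaw":1}]'
python3 -m pendant '[{"dp":[-0.02,0.4,0],"rotation":[0,0,0.03],"jaw":1},{"dp":[-0.05,0.8,0],"rotation":[0,0,0.055],"jaw":1},{"dp":[-0.05,0.9,0],"rotation":[0,0,0.083],"jaw":1},{"dp":[-0.05,0.9,0],"rotation":[0,0,0.083],"jaw":1},{"dp":[-0.05,0.9,0],"rotation":[0,0,0.083],"jaw":1}]'
python3 - <<'E'
from bench import camera,r
from h import *
c=camera("wrist"); cv2.imwrite("pics/w8.png",c["image"][:,:,::-1]); np.savez("w8.npz",**c)
z=c["z_map"];K=c["mtx"];v,u=np.mgrid[:480,:640]
P=np.stack([(u-K[0,2])*z/K[0,0],(v-K[1,2])*z/K[1,1],z,np.ones_like(z)],-1)@c["T"].T
m=(abs(P[...,0]-.517)<.03)&(abs(P[...,1]-.146)<.03)&(z>0)&(P[...,2]>.006)&(P[...,2]<.09); q=P[m]; print(len(q),q.min(0).round(4),q.max(0).round(4))
E
python3 plan.py .517 .1455 .022 60
```

```text
time: 31.3
ee_pos: [0.4983, -0.2682, 0.157]
eef_rot: [-0.001, 1.0, -0.001, 0.004]
ft_force: [0.1, 0.7, -0.1]
width: 0.0869
grip_force: 0.0
time: 31.68
ee_pos: [0.5019, -0.1271, 0.1517]
eef_rot: [-0.004, 1.0, 0.001, -0.001]
ft_force: [0.9, -0.2, -0.6]
width: 0.0868
grip_force: 0.0
time: 32.05
ee_pos: [0.507, 0.0077, 0.1518]
eef_rot: [-0.004, 1.0, 0.0, -0.001]
ft_force: [0.8, -0.5, 0.6]
width: 0.0872
grip_force: 0.0
time: 32.67
ee_pos: [0.5147, 0.1363, 0.1523]
eef_rot: [0.256, 0.967, -0.0, -0.0]
ft_force: [0.1, -0.5, 0.2]
width: 0.0873
grip_force: 0.0
1160 [0.5078 0.1323 0.0061 1.    ] [0.5334 0.1599 0.0841 1.    ]
now 32.725 [0.5148 0.1363 0.1524] w 0.0871 grip 0.0 F [ 0.2 -0.1  0.6]
[0.018 0.061 0.869] [-0.      0.      0.0009] 60.0
```

View pics/w8.png

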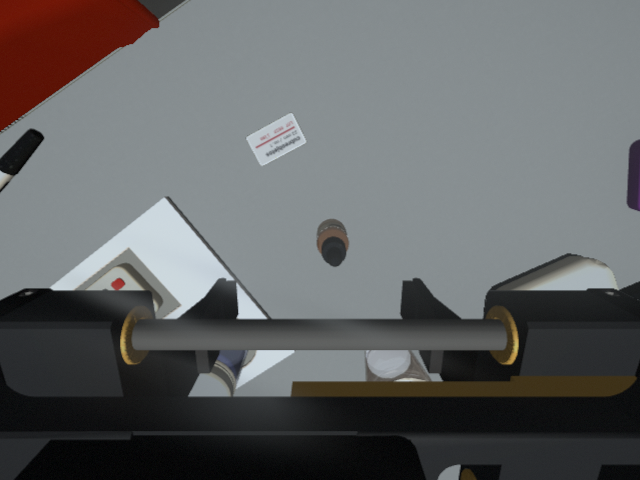

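The black-cap dropper is at (332,242), centred between the fingers. The cup (395,365) and box (276,139) are clear. I descend and grip.

```bash
python3 -m pendant '[{"dp":[0.014,0.067,0.1],"rotation":[0,0,0],"jaw":1},{"dp":[0.014,0.067,0.4],"rotation":[0,0,0],"jaw":1},{"dp":[0.014,0.067,0.7],"rotation":[0,0,0],"jaw":1},{"dp":[0.014,0.067,0.869],"rotation":[0,0,0],"jaw":1},{"dp":[0.014,0.067,0.869],"rotation":[0,0,0],"jaw":1}]' 15
python3 -m pendant '[{"dp":[0,0,0],"rotation":[0,0,0],"jaw":0},{"dp":[0,0,0],"rotation":[0,0,0],"jaw":0},{"dp":[0,0,0],"rotation":[0,0,0],"jaw":0},{"dp":[0,0,0],"rotation":[0,0,0],"jaw":0},{"dp":[0,0,0],"rotation":[0,0,0],"jaw":0},{"dp":[0,0,0],"rotation":[0,0,0],"jaw":0},{"dp":[0,0,0],"rotation":[0,0,0],"jaw":0},{"dp":[0,0,0],"rotation":[0,0,0],"jaw":0}]' 15
python3 -m pendant '[{"dp":[0,0,0],"rotation":[0,0,0],"jaw":0},{"dp":[0,0,0],"rotation":[0,0,0],"jaw":0}]' 15
python3 plan.py .504 -.378 .15 60
```

```text
time: 33.35
ee_pos: [0.5163, 0.1472, 0.0198]
eef_rot: [0.256, 0.967, -0.002, -0.001]
ft_force: [-0.3, -0.4, 1.0]
width: 0.0869
grip_force: 0.0
time: 34.35
ee_pos: [0.5178, 0.1481, 0.0221]
eef_rot: [0.257, 0.967, 0.0, -0.0]
ft_force: [-0.2, -0.1, 0.4]
width: 0.0261
grip_force: 15.0
time: 34.6
ee_pos: [0.5177, 0.1481, 0.0221]
eef_rot: [0.257, 0.967, 0.0, -0.0]
ft_force: [-0.0, 0.2, -0.8]
width: 0.0262
grip_force: 15.0
now 34.6 [0.5177 0.1481 0.0221] w 0.0262 grip 15.0 F [-0.   0.2 -0.8]
[-1.66  -3.091 -0.853] [ 0.     -0.      0.0008] 60.0
```

```bash
python3 -m pendant '[{"dp":[0,0,-0.1],"rotation":[0,0,0],"jaw":0},{"dp":[0,0,-0.4],"rotation":[0,0,0],"jaw":0},{"dp":[0,0,-0.75],"rotation":[0,0,0],"jaw":0},{"dp":[0,0,-0.87],"rotation":[0,0,0],"jaw":0},{"dp":[-0.2,-0.38,-0.87],"rotation":[0,0,0],"jaw":0},{"dp":[-0.41,-0.77,-0.87],"rotation":[0,0,0],"jaw":0},{"dp":[-0.41,-0.77,-0.87],"rotation":[0,0,0],"jaw":0}]' 15
python3 -m pendant '[{"dp":[-0.2,-0.38,0],"rotation":[0,0,0],"jaw":0},{"dp":[-0.41,-0.77,0],"rotation":[0,0,0],"jaw":0},{"dp":[-0.41,-0.77,0],"rotation":[0,0,0],"jaw":0}]' 15
python3 -m pendant '[{"dp":[-0.2,-0.38,0],"rotation":[0,0,0],"jaw":0},{"dp":[-0.41,-0.77,0],"rotation":[0,0,0],"jaw":0},{"dp":[-0.41,-0.77,0],"rotation":[0,0,0],"jaw":0}]' 15
python3 -m pendant '[{"dp":[-0.2,-0.38,0],"rotation":[0,0,0],"jaw":0},{"dp":[-0.41,-0.77,0],"rotation":[0,0,0],"jaw":0},{"dp":[-0.41,-0.77,0],"rotation":[0,0,0],"jaw":0},{"dp":[-0.41,-0.77,0],"rotation":[0,0,0],"jaw":0}]' 15
python3 plan.py .504 -.378 .027 60
python3 - <<'E'
from bench import camera,r
from h import *
print(r.read_state()['joint_positions'].round(2))
c=camera("wrist"); cv2.imwrite("pics/w9.png",c["image"][:,:,::-1])
E
```

```text
time: 35.48
ee_pos: [0.5133, 0.0123, 0.153]
eef_rot: [0.26, 0.966, -0.0, 0.0]
ft_force: [0.6, 2.0, -0.3]
width: 0.0266
grip_force: 15.0
time: 35.85
ee_pos: [0.5091, -0.118, 0.1529]
eef_rot: [0.26, 0.966, -0.001, 0.0]
ft_force: [-0.2, 1.0, -0.5]
width: 0.0263
grip_force: 15.0
time: 36.22
ee_pos: [0.5048, -0.2484, 0.1526]
eef_rot: [0.259, 0.966, -0.001, -0.0]
ft_force: [-0.4, 0.9, -0.1]
width: 0.0261
grip_force: 15.0
time: 36.72
ee_pos: [0.5029, -0.3737, 0.152]
eef_rot: [0.256, 0.967, 0.001, -0.001]
ft_force: [0.3, 0.2, -0.2]
width: 0.0265
grip_force: 15.0
now 36.725 [ 0.5029 -0.3737  0.152 ] w 0.0265 grip 15.0 F [ 0.3  0.2 -0.2]
[-0.021 -0.022  0.833] [ 0.0001 -0.0002  0.0009] 60.0
[-0.09  0.51  0.9   1.58 -0.41  1.25  1.93]
```

View pics/w9.png

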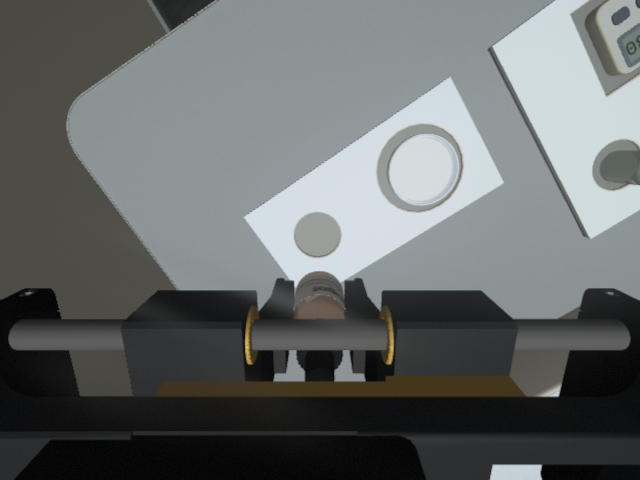

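The dish lies within its pocket (422,167), and the bottle is held upright over the pocket at (318,234). I lower.

```bash
python3 -m pendant '[{"dp":[-0.021,-0.022,0.3],"rotation":[0,0,0],"jaw":0},{"dp":[-0.021,-0.022,0.6],"rotation":[0,0,0],"jaw":0},{"dp":[-0.021,-0.022,0.76],"rotation":[0,0,0],"jaw":0},{"dp":[-0.021,-0.022,0.81],"rotation":[0,0,0],"jaw":0},{"dp":[-0.021,-0.022,0.82],"rotation":[0,0,0],"jaw":0},{"dp":[-0.021,-0.022,0.825],"rotation":[0,0,0],"jaw":0},{"dp":[-0.021,-0.022,0.825],"rotation":[0,0,0],"jaw":0}]' 15
python3 plan.py .504 -.378 .0268 60
```

```text
time: 37.65
ee_pos: [0.504, -0.3796, 0.0298]
eef_rot: [0.256, 0.967, -0.0, 0.001]
ft_force: [-0.8, -0.3, -0.4]
width: 0.0263
grip_force: 15.0
now 37.65 [ 0.504  -0.3796  0.0298] w 0.0263 grip 15.0 F [-0.8 -0.3 -0.4]
[0.005 0.009 0.02 ] [0.     0.0002 0.0008] 60.0
```

```bash
python3 -m pendant '[{"dp":[0.004,0.008,0.012],"rotation":[0,0,0],"jaw":0},{"dp":[0.004,0.008,0.018],"rotation":[0,0,0],"jaw":0},{"dp":[0.004,0.008,0.02],"rotation":[0,0,0],"jaw":0},{"dp":[0.004,0.008,0.02],"rotation":[0,0,0],"jaw":0}]' 15
python3 plan.py .504 -.378 .0268 60
```

```text
time: 38.15
ee_pos: [0.5041, -0.3784, 0.0271]
eef_rot: [0.256, 0.967, 0.0, 0.001]
ft_force: [-2.2, 1.8, 10.6]
width: 0.0266
grip_force: 15.0
now 38.15 [ 0.5041 -0.3784  0.0271] w 0.0266 grip 15.0 F [-2.2  1.8 10.6]
[0.002 0.002 0.002] [0.0001 0.0002 0.0008] 60.0
```

```bash
python3 -m pendant '[{"dp":[0,0,0],"rotation":[0,0,0],"jaw":0.65},{"dp":[0,0,0],"rotation":[0,0,0],"jaw":0.65},{"dp":[0,0,0],"rotation":[0,0,0],"jaw":0.65},{"dp":[0,0,0],"rotation":[0,0,0],"jaw":0.65},{"dp":[0,0,0],"rotation":[0,0,0],"jaw":0.65},{"dp":[0,0,-0.2],"rotation":[0,0,0],"jaw":0.65},{"dp":[0,0,-0.55],"rotation":[0,0,0],"jaw":0.65},{"dp":[0,0,-0.95],"rotation":[0,0,0],"jaw":0.65}]' 15
python3 -m pendant '[{"dp":[0.2,0.35,-0.2],"rotation":[0,0,0],"jaw":0.65},{"dp":[0.4,0.7,-0.4],"rotation":[0,0,0],"jaw":0.65},{"dp":[0.5,0.9,-0.6],"rotation":[0,0,0],"jaw":0.65}]' 15
python3 -m pendant '[{"dp":[0.2,0.35,0],"rotation":[0,0,0],"jaw":0.65},{"dp":[0.4,0.7,0],"rotation":[0,0,0],"jaw":0.65},{"dp":[0.5,0.9,0],"rotation":[0,0,0],"jaw":0.65}]' 15
python3 -m pendant '[{"dp":[0.2,0.35,0],"rotation":[0,0,0],"jaw":0.65},{"dp":[0.4,0.7,0],"rotation":[0,0,0],"jaw":0.65},{"dp":[0.5,0.9,0],"rotation":[0,0,0],"jaw":0.65}]' 15
python3 -m pendant '[{"dp":[0.2,0.35,0],"rotation":[0,0,0],"jaw":0.65},{"dp":[0.4,0.7,0],"rotation":[0,0,0],"jaw":0.65},{"dp":[0.5,0.9,0],"rotation":[0,0,0],"jaw":0.65},{"dp":[0.5,0.9,0],"rotation":[0,0,0],"jaw":0.65}]' 15
python3 - <<'E'
from bench import camera
from h import *
c=camera("top"); np.savez("tend.npz",**c); cv2.imwrite("pics/t9.png",cv2.resize(c["image"][170:310,220:540,::-1],None,fx=2.5,fy=2.5))
z=c["z_map"];K=c["mtx"];v,u=np.mgrid[:480,:640]
P=np.stack([(u-K[0,2])*z/K[0,0],(v-K[1,2])*z/K[1,1],z,np.ones_like(z)],-1)@c["T"].T
def reg(n,x,y,rad,lo,hi=.12):
    m=(np.hypot(P[...,0]-x,P[...,1]-y)<rad)&(P[...,2]>lo)&(P[...,2]<hi)&(z>0); q=P[m]
    if len(q): print(n,len(q),"min",q[:,:2].min(0).round(3),"max",q[:,:2].max(0).round(3),"ztop",np.percentile(q[:,2],[50,97]).round(3))
reg("jar",.570,-.01,.05,.05); reg("timer",.4785,-.068,.055,.014,.04); reg("db",.58,-.114,.03,.03); reg("dish",.497,-.267,.045,.013,.04); reg("da",.504,-.378,.03,.03); reg("cup",.665,.132,.05,.006); reg("box",.422,.145,.04,.006)
E
```

```text
time: 39.15
ee_pos: [0.503, -0.3778, 0.1694]
eef_rot: [0.257, 0.967, 0.0, -0.001]
ft_force: [0.9, -1.2, 0.5]
width: 0.0565
grip_force: 0.0
time: 39.52
ee_pos: [0.5051, -0.2213, 0.2588]
eef_rot: [0.256, 0.967, 0.001, -0.0]
ft_force: [1.3, 0.3, 0.9]
width: 0.0567
grip_force: 0.0
time: 39.9
ee_pos: [0.5069, -0.0658, 0.2585]
eef_rot: [0.255, 0.967, 0.001, 0.0]
ft_force: [-0.2, 0.8, -0.1]
width: 0.0564
grip_force: 0.0
time: 40.28
ee_pos: [0.5083, 0.0886, 0.2584]
eef_rot: [0.255, 0.967, 0.0, -0.0]
ft_force: [-0.7, -0.2, 0.4]
width: 0.0563
grip_force: 0.0
time: 40.78
ee_pos: [0.5099, 0.2425, 0.2577]
eef_rot: [0.254, 0.967, -0.0, -0.0]
ft_force: [-0.2, -0.8, 1.1]
width: 0.0566
grip_force: 0.0
jar 294 min [ 0.544 -0.035] max [0.594 0.015] ztop [0.084 0.089]
timer 461 min [ 0.432 -0.115] max [ 0.522 -0.013] ztop [0.021 0.027]
db 89 min [ 0.565 -0.126] max [ 0.59  -0.101] ztop [0.052 0.087]
dish 370 min [ 0.452 -0.31 ] max [ 0.54  -0.226] ztop [0.019 0.024]
da 116 min [ 0.492 -0.392] max [ 0.52  -0.367] ztop [0.053 0.087]
cup 535 min [0.622 0.089] max [0.701 0.179] ztop [0.06  0.102]
```

View pics/t9.png

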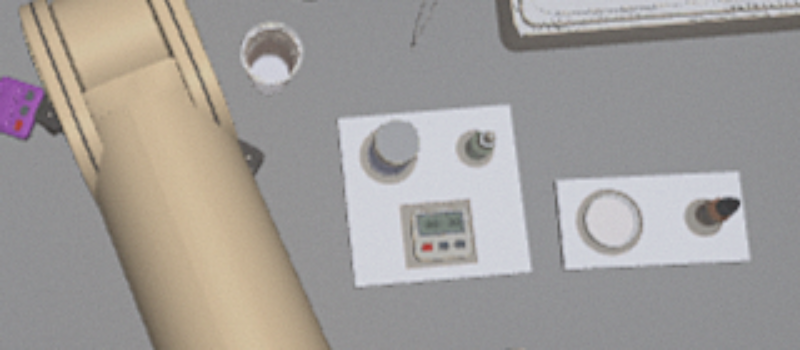

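The final view shows jar (395,150), dropper (480,145), timer (438,234), dish (612,220) and dropper (712,212) all in their pockets. Measured heights match full seating: jar top 84 mm, timer 21, dish 19, droppers about 87-89. The cup (270,55) has not moved. The cover box is hidden by the arm in this view, but the last wrist view before lifting dropper_a showed it lying where it was, and nothing has come near it since.

```bash
python3 -c "
from bench import r;print(r.close_job())"
```

```text
the job is handed in; nothing more can be done
None
```

Both kits are made up and the job is handed in at about 41 s: all five items measured fully seated in their pockets, and the cup and cover-glass box were left in place.

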